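# Key in, guard held at 45 degrees

### The job

To let the connector in the test nest be inspected, take the flat setting key out of its parking stand and slide its blade fully home, upright, into the slot of the interlock socket on the nest. Only then raise the nest's sprung guard by its bar handle to 45 degrees and keep holding it there: it springs shut if let go, so the program finishes while the gripper still holds the guard open and steady at 45 degrees, with the key still home. Leave the other things on the bench (black box, bottles, spool, tape) where they stand.

Things in the scene. Friction and masses are not known exactly. Their poses are not given: they have to be found in the camera images.
- key_grip (a point): Centre of the black grip (10 x 32 x 36 mm, x y z) of the loose setting key, 60 to 115 g. z points up, x is the thin direction, y the wide one. Below the grip a shoulder 18 x 42 x 6 mm, its underside 24 mm below this point; then the flat steel blade, 5 x 30 mm, its tip 60 mm below this point (last 10 mm stepped to 3.5 x 24). Starts upright in the stand, shoulder on the stand's top.
- stand: Parking stand, fixed to the bench: wooden block 44 x 56 mm (x, y) on a dark steel foot 70 x 80 mm, top 46 mm above the bench, with a vertical slot 9 x 37 mm (x, y). Origin on the bench under the slot's centre; the slot's long side is its y axis.
- socket_mouth (a point): Centre of the slot's mouth on top of the interlock socket, a grey block 50 x 58 mm (x, y) on the nest's base plate, right of the guard; its top is 52 mm above the bench. Slot 9 x 37 mm (x, y), rim chamfered, 40 mm straight down. Axes as the nest: z up, y along the slot's long side. With the key home its shoulder lies on the block's top.
- guard_hinge (a point): Middle of the guard's hinge line at the back of the nest, 56 mm above the bench. Axes as the nest: z up, y along the hinge line, -x level from the hinge towards the bar of the shut guard. The nest (aluminium plate 150 x 222 x 12 mm) is fixed to the bench.
- guard_bar (a point): Centre of the guard's handle, a level round steel bar, 10 mm diameter, along the nest's y, 140 mm from the hinge line and level with it when shut (56 mm above the bench). 74 mm free between its two side arms, which lie in the plane of the guard's top; gap of 31 mm between bar and guard's front, 39 mm clear below down to the base plate. Axes turn with the guard.
- guard (a joint): Guard angle in rad: 0 shut, grows as it opens (bar goes up and away from the robot); 0.785 is 45 degrees; stop at 1.4. The guard is a light aluminium cover 102 x 122 mm, 38 mm high, with a clear window, 0.2 kg; a spring and its weight always press it shut, 2 to 3 N at the bar.
- counter: Bystander: black box-shaped counter 75 x 100 x 64 mm. Origin: centre of underside.
- oil_bottle: Bystander: yellow bottle with a red spout, 49 mm diameter, 150 mm high. Origin: centre of underside.
- solder_spool: Bystander: small spool, 54 mm diameter, 37 mm high. Origin: centre of underside.
- tape_black: Bystander: black tape roll lying flat, 68 mm diameter, 19 mm high. Origin: centre of underside.
- solvent_bottle: Bystander: white bottle with pump lid, 65 mm diameter, 130 mm high. Origin: centre of underside.

How it is judged:
By the outcome, as a careful person would: the job done as asked, in the order asked, and still so for the second after the job is handed in, while the arm keeps its last pose, push and grip.
It also fails if it takes over 58 s, if anything falls off the work surface, if the arm or the gripper's body presses on something with over 40 N, if the wrist force passes 120 N, or if a joint passes its speed limit or range.

### The arm

A 6-joint arm with a two-finger parallel gripper is mounted at the origin on a cart in front of the work surface, level with it; the furniture and walls round the work are solid. World frame = base frame: x ahead of the robot, y to its left, z up, the work surface at z = 0. Lengths are in m, angles in rad, forces in N, time in s.
With the tool pointing down it reaches from about 0.35 to 0.975 m from the base axis. Payload 4.9 kg.
Tool frame: the origin (TCP) lies at the very end of the fingers, on their centre line; the grasp point (between the pads) lies 19 mm behind it; z points along the fingers, y is the line along which they close (so a half turn about z gives the same grasp; the last joint's range is limited). The gripper opens to 85 mm and grips with 20 to 120 N. Pads are 22 mm wide; open, the fingers measure 114 mm over their backs; the gripper's body (76 mm by 85 mm) begins 54 mm behind the grasp point. The pads swing forward as they close: fully open they stand 13 mm farther back than shut.
Start: joints at [-1.434, 0.053, 1.613, -0, 1.476, -0.119], TCP at [0.158, -0.605, 0.231] pointing down, gripper open.
Joint ranges: [-3.01, 3.01], [-1.01, 2.22], [0.06, 2.58], [-1.02, 4.17], [0.09, 2.62], [-3.14, 3.14]. Speed limits (rad/s): [2.57, 2.57, 3.14, 3.14, 3.14, 3.14].

### API

Orientations are given as a rotation vector (axis times angle).
In Python, from station import ctrl, imaging gives the robot as it stands.
- The arm moves only by the tool play_rows, never from a script. Its argument "series" is a list of rows, each a list of 3 entries, a list of its own where there are three numbers: the opening, from 0 (shut) to 1 (fully open), then the shift along the tool's x, y, z each as a share of 0.05 m, from -1 to 1, then the turn, a rotation vector about the tool's x, y, z each as a share of 8 degrees, from -1 to 1. In form: [[grip, [dx, dy, dz], [ax, ay, az]], ...]. A call has 1 to 8 rows; each row shifts and turns the commanded pose from where the row before left it, along the tool's axes as they then stand; what a row does not reach is not made up. A row lasts 1/8 s, in which the tool goes at most 62.5 mm and 10.7 degrees, less where a joint would pass 70% of its speed; a pose out of reach is approached as far as the arm can. A call with a number of a shift or a turn outside -1 to 1 is refused whole. A call with a gripper value outside its range is refused whole. The fingers move at their own pace and stop on an object; "force" is the grip in N (left out, the last holds). Time passes only in rows, so rows that do not move let the fingers close. It gives the time, the measured TCP pose, the force, the opening and the grip force at its end, in the units of the state.
- ctrl.get_obs(): the state, without advancing time (a new reading comes with each control period).
- imaging.get_image(name): name is "scene" or "top"; returns a dict with "color" (400x640x3 uint8, blue, green, red), "fx", "fy", "cx", "cy" (pixels), "extrinsics" (4x4, takes a point from world to camera coordinates). Camera axes: x right, y down, z forward; pixel columns grow to the right and rows downward; lengths in m; the calibration is good to about 2 mm. A picture is of the moment at which its call begins. There is no depth.
- ctrl.finish_job(): hands the job in; it is judged then, once.
The state is a dict: "t": time; "q": joint angles; "dq": joint speeds; "effort": joint torques, N m; "tool_pos": TCP position; "tool_rot": TCP orientation; "contact_force": force on the tool from outside, world axes, zero at the start; "wrist_torque": the same for the moment, N m; "opening": finger opening in m; "grip_force": force on a finger pad.
Only numpy, scipy, OpenCV 4.12 (cv2) and the standard library are available. Lean on these libraries where they do the work, as an engineer would, in place of code of your own. Each camera call takes 0.05 s, during which the arm holds its last target. There are 200 camera calls.

## Working session

There is one attempt and no reset: what is moved stays moved. The work goes in short steps, Python scripts to look and compute and a tool call to move; the robot and the scene stay as the last step left them, time stands still between calls to the robot, and variables do not carry over. Pictures are saved under pics/ and viewed, at most 10 in all, crops included, and the job is handed in when it is done.

Besides the shell and the picture viewer there is one more tool, called after "Emit:" by a JSON object that holds its "name" and its "arguments". play_rows: Moves the arm, as the interface text tells. Shift numbers are shares of 0.05 m and turn numbers shares of 8 degrees, none past 1 either way. Its arguments: {"type":"object","properties":{"series":{"type":"array"},"force":{"type":"number"}},"required":["series"]}

```bash
ls; mkdir -p pics
python3 - <<'E'
from station import ctrl, imaging
import cv2, numpy as np
for n in("scene","top"):
    i=imaging.get_image(n); cv2.imwrite(f"pics/{n}0.png",i["color"]); print(n,i["fx"],i["fy"],i["cx"],i["cy"]); print(np.round(i["extrinsics"],4).tolist())
    np.savez(f"pics/{n}0.npz",**i)
print(ctrl.get_obs())
E
```

```text
pics
scene 509.2146461203872 509.2146461203872 314.7675775773165 195.27410190280372
[[0.9951, 0.098, 0.0096, -0.5196], [0.0638, -0.5676, -0.8208, 0.0448], [-0.075, 0.8175, -0.5711, 1.5093], [0.0, 0.0, 0.0, 1.0]]
top 401.3503584115673 401.3503584115673 316.9763656201287 193.63455420630407
[[0.4093, -0.9124, 0.0046, -0.177], [-0.874, -0.3935, -0.2852, 0.4952], [0.262, 0.1127, -0.9585, 1.088], [0.0, 0.0, 0.0, 1.0]]
{'t': 0.1, 'q': array([-1.43402717e+00,  5.32959468e-02,  1.61415582e+00,  1.69860509e-05,
        1.47602723e+00, -1.18973020e-01]), 'dq': array([-0.00030824, -0.00047335, -0.00329565, -0.00084934,  0.0001768 ,
        0.00102989]), 'effort': array([-1.35657894e-03, -3.94906640e+01, -3.71364570e+01, -1.79342046e-04,
        3.90363566e-03,  2.25056795e-05]), 'tool_pos': array([ 0.15804524, -0.60409804,  0.23018333]), 'tool_rot': array([-3.11407282e+00, -4.00381925e-01, -1.93090985e-07]), 'contact_force': array([0.62562376, 0.34202465, 0.12706752]), 'wrist_torque': array([-0.0276406 ,  0.0441945 ,  0.02358222]), 'grip_force': 0.0, 'opening': 0.08569663694724901}
```

View pics/scene0.png

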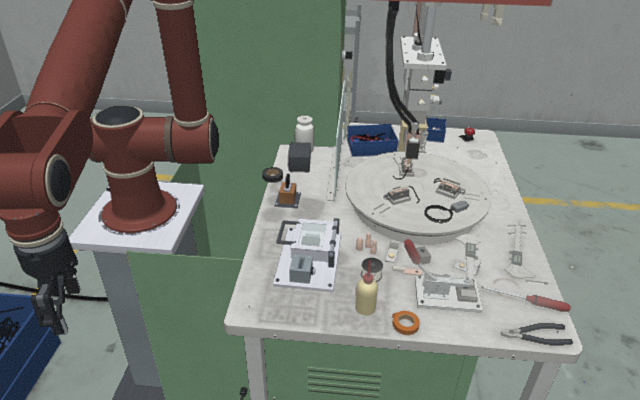

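View pics/top0.png

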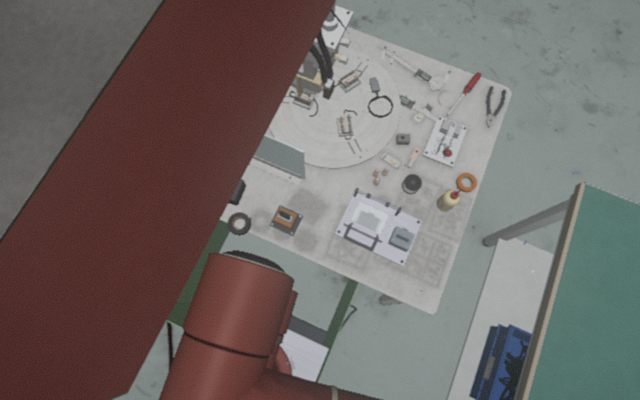

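The scene view shows the stand and key at about (288,190), the nest at (310,250) and the socket at (301,267). In the top view the stand is at (286,217), the nest at (380,228) and the socket at (403,237). I'll enlarge both.

Run:
```python
import cv2
s=cv2.imread("pics/scene0.png")[165:295,250:360]; t=cv2.imread("pics/top0.png")[180:270,262:432]
cv2.imwrite("pics/sc.png",cv2.resize(s,None,fx=4.6,fy=4.6,interpolation=cv2.INTER_CUBIC))
cv2.imwrite("pics/tc.png",cv2.resize(t,None,fx=4.7,fy=4.7,interpolation=cv2.INTER_CUBIC))
```

```text
(no output)
```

View pics/sc.png

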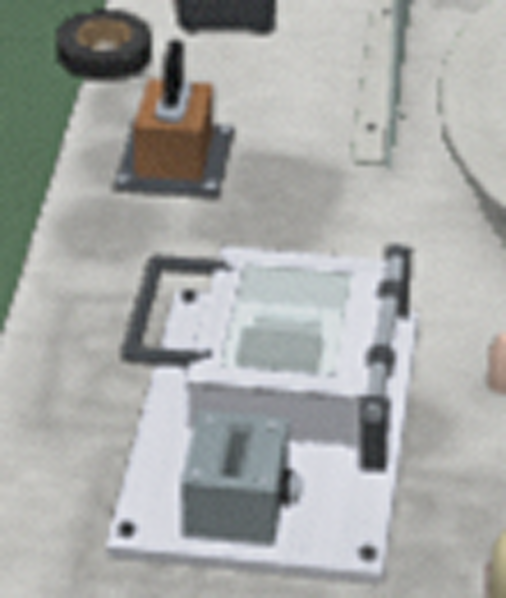

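View pics/tc.png

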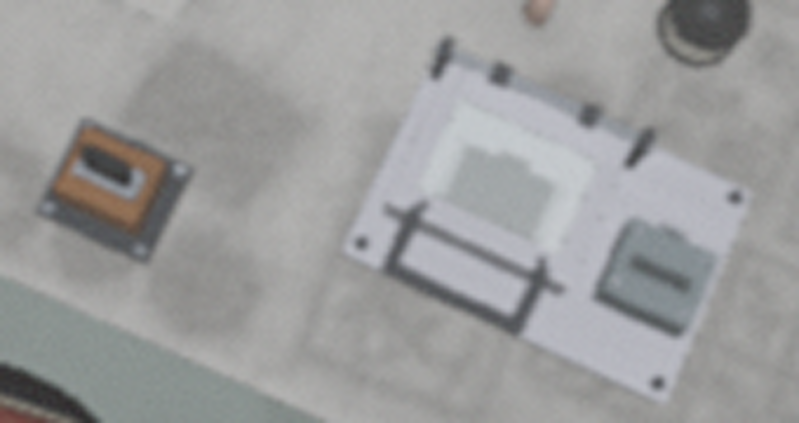

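The scene crop shows the key grip at (174,72) with its shoulder at (173,108). The socket slot runs from (247,425) to (230,474), and the bar from (155,262) to (128,356). In the top crop the slot runs from (632,263) to (690,289), the bar from (390,268) to (520,328), and the grip is at (108,165). Plate screws are visible in both.

```bash
cat > h.py <<'E'
import numpy as np, cv2
from scipy.spatial.transform import Rotation as R
class Cam:
    def __init__(s,i):
        s.K=np.array([[i["fx"],0,i["cx"]],[0,i["fy"],i["cy"]],[0,0,1]],float); s.E=np.array(i["extrinsics"]); s.o=-s.E[:3,:3].T@s.E[:3,3]; s.img=i["color"]
    def ray(s,p): return s.E[:3,:3].T@np.linalg.inv(s.K)@np.array([p[0],p[1],1.])
    def plane(s,p,z): d=s.ray(p); return s.o+d*(z-s.o[2])/d[2]
    def proj(s,X): c=s.K@(s.E[:3,:3]@np.asarray(X)+s.E[:3,3]); return c[:2]/c[2]
def tri(c1,p1,c2,p2):
    X=cv2.triangulatePoints(c1.K@c1.E[:3],c2.K@c2.E[:3],np.array(p1,float).reshape(2,1),np.array(p2,float).reshape(2,1)); return (X[:3]/X[3]).ravel()
def S(u,v): return ((u+.5)/4.6-.5+250,(v+.5)/4.6-.5+165)
def T(u,v): return ((u+.5)/4.7-.5+262,(v+.5)/4.7-.5+180)
E
python3 - <<'E'
from h import *
np.set_printoptions(precision=4,suppress=True)
s=Cam(np.load("pics/scene0.npz")); t=Cam(np.load("pics/top0.npz"))
def both(n,a,b,z):
    print(n); 
    for p in a: print("  S",p,s.plane(S(*p),z))
    for p in b: print("  T",p,t.plane(T(*p),z))
both("bolts",[(126,529),(368,552),(189,296)],[(657,383),(735,197),(362,243)],.014)
both("slot",[(247,425),(230,474),(238,450)],[(632,263),(690,289),(660,275)],.052)
both("bar",[(153,262),(127,356)],[(390,268),(520,328)],.061)
both("hinge",[(398,256),(375,400)],[(446,46),(645,140)],.06)
both("stand top",[(148,85),(212,86),(206,140),(134,133)],[(88,122),(170,160),(135,230),(52,190)],.046)
both("foot",[(116,186),(220,192),(234,127)],[(38,210),(147,262),(193,170),(83,120)],.005)
both("griptop",[(177,42)],[(96,156)],.088)
print(tri(s,S(174,75),t,T(108,165)))
# masks
for n,c,f in(("S",s,lambda x:S(*x)),("T",t,lambda x:T(*x))):
    hsv=cv2.cvtColor(c.img,cv2.COLOR_BGR2HSV)
    b=cv2.inRange(hsv,(5,90,60),(18,255,255)); 
    x0,y0,x1,y1=(270,165,305,210) if n=="S" else (265,195,310,240)
    m=np.zeros_like(b); m[y0:y1,x0:x1]=b[y0:y1,x0:x1]
    p=np.argwhere(m)[:,::-1]; print(n,"brown",len(p),p.mean(0),cv2.minAreaRect(p.astype(np.float32)))
    g=cv2.inRange(c.img,(0,0,0),(45,45,45)); gx=(283,170,294,190) if n=="S" else (274,207,294,222)
    m=np.zeros_like(g); m[gx[1]:gx[3],gx[0]:gx[2]]=g[gx[1]:gx[3],gx[0]:gx[2]]
    p=np.argwhere(m)[:,::-1]; print("grip",len(p),p.mean(0),p.min(0),p.max(0))
E
```

```text
bolts
  S (126, 529) [ 0.4536 -0.2571  0.014 ]
  S (368, 552) [ 0.5841 -0.2604  0.014 ]
  S (189, 296) [ 0.4599 -0.0553  0.014 ]
  T (657, 383) [ 0.4545 -0.2585  0.014 ]
  T (735, 197) [ 0.5848 -0.2621  0.014 ]
  T (362, 243) [ 0.4604 -0.0577  0.014 ]
slot
  S (247, 425) [ 0.5135 -0.2097  0.052 ]
  S (230, 474) [ 0.5091 -0.249   0.052 ]
  S (238, 450) [ 0.5111 -0.23    0.052 ]
  T (632, 263) [ 0.5086 -0.2134  0.052 ]
  T (690, 289) [ 0.5081 -0.2512  0.052 ]
  T (660, 275) [ 0.5087 -0.2315  0.052 ]
bar
  S (153, 262) [ 0.4434 -0.0843  0.061 ]
  S (127, 356) [ 0.4418 -0.1701  0.061 ]
  T (390, 268) [ 0.4436 -0.0804  0.061 ]
  T (520, 328) [ 0.4421 -0.1654  0.061 ]
hinge
  S (398, 256) [ 0.5858 -0.0614  0.06  ]
  S (375, 400) [ 0.5815 -0.1909  0.06  ]
  T (446, 46) [ 0.5871 -0.0574  0.06  ]
  T (645, 140) [ 0.5815 -0.1924  0.06  ]
stand top
  S (148, 85) [0.4084 0.1238 0.046 ]
  S (212, 86) [0.4507 0.1274 0.046 ]
  S (206, 140) [0.4549 0.0648 0.046 ]
  S (134, 133) [0.4079 0.0674 0.046 ]
  T (88, 122) [0.4541 0.1278 0.046 ]
  T (170, 160) [0.4529 0.0708 0.046 ]
  T (135, 230) [0.4041 0.
[... 220 characters left out ...]
 [0.3952 0.0619 0.005 ]
  T (193, 170) [0.4614 0.0603 0.005 ]
  T (83, 120) [0.4624 0.1391 0.005 ]
griptop
  S (177, 42) [0.4301 0.1132 0.088 ]
  T (96, 156) [0.4284 0.1063 0.088 ]
[0.4296 0.1003 0.0708]
S brown 278 [286.1619 192.3129] ((284.89453125, 185.48165893554688), (38.21726989746094, 20.21013641357422), 73.3007583618164)
grip 32 [287.2812 180.4062] [286 170] [291 187]
T brown 130 [285.1231 218.6769] ((284.8414611816406, 217.42681884765625), (18.368717193603516, 14.7368803024292), 24.775142669677734)<stdin>:25: RuntimeWarning: Mean of empty slice.
  ret = um.true_divide(
Traceback (most recent call last):
ValueError: zero-size array to reduction operation minimum which has no identity
```

Emit:
{"name": "play_rows", "arguments": {"series": [[1,[0.88,-0.68,0],[0,0,0]],[1,[0.88,-0.68,0],[0,0,0]],[1,[0.88,-0.68,0],[0,0,0]],[1,[0.88,-0.68,0],[0,0,0]],[1,[0.88,-0.68,0],[0,0,0]],[1,[0.88,-0.68,0],[0,0,0]],[1,[0.88,-0.68,0],[0,0,0]],[1,[0.88,-0.68,0],[0,0,0]]], "force": 40}}

```text
t: 1.1
tool_pos: [0.4305, -0.2507, 0.2309]
tool_rot: [-3.116, -0.4, 0.0]
contact_force: [-0.2, -0.8, 0.7]
opening: 0.0853
grip_force: 0.0
```

```bash
cat > st.py <<'E'
import sys
from h import *
from station import ctrl
np.set_printoptions(precision=4,suppress=True)
def show(target=None,yaw=90.):
    o=ctrl.get_obs(); r=R.from_rotvec(o["tool_rot"]); M=r.as_matrix()
    print("t",round(o["t"],2),"p",o["tool_pos"],"F",o["contact_force"],"op",round(o["opening"],4),"g",round(o["grip_force"],1),"q6",o["q"][5].round(2))
    print("toolx yaw",np.degrees(np.arctan2(M[1,0],M[0,0])).round(2),"z",M[:,2])
    a=np.radians(yaw); D=np.column_stack([[np.cos(a),np.sin(a),0],[np.sin(a),-np.cos(a),0],[0,0,-1]])
    print("turn deg",np.degrees(R.from_matrix(M.T@D).as_rotvec()))
    if target is not None: print("shift, tool axes mm",1e3*M.T@(np.array(target)-o["tool_pos"]),"| in final axes",1e3*D.T@(np.array(target)-o["tool_pos"]))
if __name__=="__main__":
    a=[float(x) for x in sys.argv[1:]]; show(a[:3],a[3])
E
python3 - <<'E'
from h import *
s=Cam(np.load("pics/scene0.npz"))
for p in [(356,160),(390,163)]: print(s.plane(S(*p),0))
E
python3 st.py .4295 .1003 .15 89.2
```

```text
[0.54824357 0.11828531 0.        ]
[5.71064025e-01 1.17360170e-01 1.11022302e-16]
t 1.1 p [ 0.4305 -0.2507  0.2309] F [-0.1538 -0.7971  0.6724] op 0.0853 g 0.0 q6 0.64
toolx yaw 14.65 z [-0.0001  0.0001 -1.    ]
turn deg [ -0.0109  -0.0008 -74.5521]
shift, tool axes mm [  87.7922 -339.8233   80.9896] | in final axes [350.9405  -5.9065  80.9476]
```

Emit:
{"name": "play_rows", "arguments": {"series": [[1,[0,0,0],[0,0,-1]],[1,[0,0,0],[0,0,-1]],[1,[0,0,0],[0,0,-1]],[1,[0,0,0],[0,0,-1]],[1,[0,0,0],[0,0,-1]],[1,[0,0,0],[0,0,-1]],[1,[0,0,0],[0,0,-1]],[1,[0,0,0],[0,0,-1]]]}}

```text
t: 2.1
tool_pos: [0.4296, -0.2522, 0.2307]
tool_rot: [-2.425, -1.996, 0.0]
contact_force: [0.6, 0.2, 0.9]
opening: 0.0855
grip_force: 0.0
```

Emit:
{"name": "play_rows", "arguments": {"series": [[1,[0,0,0],[0,0,-1]],[1,[0,0,0],[0,0,-0.32]],[1,[1,0,0],[0,0,0]],[1,[1,0,0],[0,0,0]],[1,[1,0,0],[0,0,0]],[1,[1,0,0],[0,0,0]],[1,[1,0,0],[0,0,0]],[1,[1,0,0.2],[0,0,0]]]}}

```text
t: 3.1
tool_pos: [0.4341, 0.0491, 0.2218]
tool_rot: [2.236, 2.205, 0.002]
contact_force: [0.5, 0.5, -0.0]
opening: 0.0855
grip_force: 0.0
```

```bash
python3 st.py .4295 .1003 .058 89.2
```

```text
t 3.1 p [0.4341 0.0491 0.2218] F [ 0.4999  0.5227 -0.0166] op 0.0855 g 0.0 q6 -0.04
toolx yaw 89.2 z [ 0.002  -0.0001 -1.    ]
turn deg [0.1119 0.0041 0.0049]
shift, tool axes mm [ 51.1441  -5.5837 163.7835] | in final axes [ 51.1318  -5.2683 163.7978]
```

Emit:
{"name": "play_rows", "arguments": {"series": [[1,[0.51,-0.05,0],[0,0,0]],[1,[0.51,-0.05,0.4],[0,0,0]],[1,[0,0,0.8],[0,0,0]],[1,[0,0,0.8],[0,0,0]],[1,[0,0,0.6],[0,0,0]],[1,[0,0,0.4],[0,0,0]],[1,[0,0,0.26],[0,0,0]],[1,[0,0,0],[0,0,0]]]}}

```text
t: 4.1
tool_pos: [0.4288, 0.0986, 0.0573]
tool_rot: [-2.235, -2.205, 0.003]
contact_force: [-0.1, -0.4, 0.3]
opening: 0.0856
grip_force: 0.0
```

```bash
python3 st.py .4295 .1003 .058 89.2
```

```text
t 4.1 p [0.4288 0.0986 0.0573] F [-0.122  -0.3503  0.3445] op 0.0856 g 0.0 q6 0.07
toolx yaw 89.22 z [-0.0023 -0.0001 -1.    ]
turn deg [-0.1313  0.0089  0.0172]
shift, tool axes mm [ 1.7573  0.6618 -0.6647] | in final axes [ 1.7576  0.6628 -0.6629]
```

Emit:
{"name": "play_rows", "arguments": {"series": [[0.3,[0.03,0.01,0],[0,0,0]],[0.2,[0,0,0],[0,0,0]],[0,[0,0,0],[0,0,0]],[0,[0,0,0],[0,0,0]],[0,[0,0,0],[0,0,0]],[0,[0,0,0],[0,0,0]],[0,[0,0,0],[0,0,0]]], "force": 60}}

```text
t: 4.97
tool_pos: [0.4303, 0.1001, 0.0586]
tool_rot: [2.236, 2.206, 0.0]
contact_force: [-1.2, -0.6, 3.9]
opening: 0.0089
grip_force: 59.4
```

```bash
python3 st.py .4295 .1003 .058 89.2
```

```text
t 4.97 p [0.4303 0.1001 0.0586] F [-1.2425 -0.6032  3.9439] op 0.0089 g 59.4 q6 0.07
toolx yaw 89.22 z [ 0.0002 -0.     -1.    ]
turn deg [0.0133 0.0011 0.0166]
shift, tool axes mm [ 0.2022 -0.8485  0.596 ] | in final axes [ 0.2019 -0.8484  0.5962]
```

Emit:
{"name": "play_rows", "arguments": {"series": [[0,[0,0,-0.3],[0,0,0]],[0,[0,0,-0.6],[0,0,0]],[0,[0,0,-0.8],[0,0,0]],[0,[0,0,-0.5],[0,0,0]],[0,[-0.5,0,0],[0,0,0]],[0,[-0.8,0.2,0],[0,0,0]],[0,[-1,0.2,0],[0,0,0]],[0,[-1,0.2,0],[0,0,0]]]}}

```text
t: 5.98
tool_pos: [0.4581, -0.0667, 0.1691]
tool_rot: [2.235, 2.206, 0.001]
contact_force: [-0.3, 0.1, -0.8]
opening: 0.0089
grip_force: 58.8
```

```bash
python3 st.py .5099 -.2307 .16 88.35
```

```text
t 5.97 p [ 0.4581 -0.0667  0.1691] F [-0.3173  0.0698 -0.8117] op 0.0089 g 58.8 q6 -0.29
toolx yaw 89.25 z [ 0.0012 -0.0002 -1.    ]
turn deg [0.0703 0.0095 0.898 ]
shift, tool axes mm [-163.3378   53.9755    9.1697] | in final axes [-162.4732   56.54      9.075 ]
```

Emit:
{"name": "play_rows", "arguments": {"series": [[0,[-1,0.3,0],[0,0,0]],[0,[-1,0.3,0],[0,0,0]],[0,[-0.7,0.3,0],[0,0,0]],[0,[-0.4,0.18,0],[0,0,0.11]],[0,[0,0,0],[0,0,0]],[0,[0,0,0],[0,0,0]]]}}

```text
t: 6.72
tool_pos: [0.5095, -0.2204, 0.1684]
tool_rot: [-2.253, -2.189, -0.0]
contact_force: [-0.2, -0.4, -1.3]
opening: 0.0091
grip_force: 58.8
```

```bash
python3 - <<'E'
from station import imaging
import cv2, numpy as np
out=[]
for n,(y0,y1,x0,x1),f in(("scene",(205,295,265,345),6.5),("top",(170,270,340,440),6)):
    i=imaging.get_image(n); np.savez(f"pics/{n}1.npz",**i)
    out.append(cv2.resize(i["color"][y0:y1,x0:x1],(400,int(400*(y1-y0)/(x1-x0))),interpolation=cv2.INTER_CUBIC))
h=max(o.shape[0] for o in out)
cv2.imwrite("pics/c1.png",np.hstack([cv2.copyMakeBorder(o,0,h-o.shape[0],0,0,cv2.BORDER_CONSTANT) for o in out]))
E
python3 st.py .5099 -.2307 .16 88.35
```

```text
t 6.83 p [ 0.5095 -0.2201  0.1684] F [-1.3832 -0.4647 -1.6414] op 0.0093 g 58.8 q6 -0.51
toolx yaw 88.4 z [-0.0001  0.0002 -1.    ]
turn deg [-0.0089 -0.0133  0.0457]
shift, tool axes mm [-10.6012   0.6763   8.3491] | in final axes [-10.5987   0.6835   8.3517]
```

View pics/c1.png

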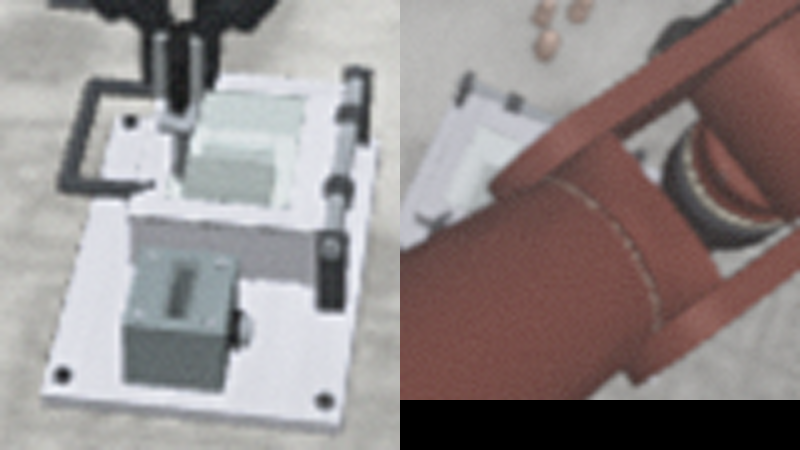

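The scene view shows the key hanging upright in the pads, with its shoulder at crop (177,124) and blade tip around (180,178). The slot is at (182,290). The arm hides the nest in the top view. I'll compare these with the predicted positions.

Run:
```python
from h import *
s=Cam(np.load("pics/scene1.npz"))
c=lambda X:(((s.proj(X)-[265,205])+.5)*5-.5).round(1)
p=np.array([.5095,-.2201,.1684]); yv=np.array([.0288,.9996,0]); xv=np.array([.9996,-.0288,0])
for n,dz in(("shoulder bottom",-.0126),("shoulder top",-.0066),("tip",-.0486)):
  for dx in(-.009,0,.009):
    for dy in(-.021,0,.021): print(n,dx,dy,c(p+[0,0,dz]+xv*dx+yv*dy))
sl=np.array([.5099,-.2307,.052]); print("slot",c(sl),c(sl-yv*.0185),c(sl+yv*.0185))
g=cv2.cvtColor(s.img,cv2.COLOR_BGR2GRAY); print(g[226:244,292:310])
```

```text
shoulder bottom -0.009 -0.021 [155.9 137. ]
shoulder bottom -0.009 0 [162.9 109.2]
shoulder bottom -0.009 0.021 [169.7  82.2]
shoulder bottom 0 -0.021 [175.  138.6]
shoulder bottom 0 0 [181.8 110.9]
shoulder bottom 0 0.021 [188.3  83.8]
shoulder bottom 0.009 -0.021 [194.2 140.3]
shoulder bottom 0.009 0 [200.6 112.5]
shoulder bottom 0.009 0.021 [206.9  85.4]
shoulder top -0.009 -0.021 [155.8 126.9]
shoulder top -0.009 0 [162.8  99.2]
shoulder top -0.009 0.021 [169.6  72.3]
shoulder top 0 -0.021 [174.9 128.6]
shoulder top 0 0 [181.7 100.8]
shoulder top 0 0.021 [188.2  73.9]
shoulder top 0.009 -0.021 [194.1 130.3]
shoulder top 0.009 0 [200.6 102.5]
shoulder top 0.009 0.021 [206.9  75.5]
tip -0.009 -0.021 [156.8 196.2]
tip -0.009 0 [163.7 168.1]
tip -0.009 0.021 [170.3 140.7]
tip 0 -0.021 [175.6 197.9]
tip 0 0 [182.2 169.7]
tip 0 0.021 [188.6 142.4]
tip 0.009 -0.021 [194.4 199.6]
tip 0.009 0 [200.7 171.4]
tip 0.009 0.021 [206.9 144. ]
slot [181.2 289.9] [175.5 315.6] [186.7 264.9]
[[213 207 206 206 224 214 131  59  30  35  94 163 151 192 210 206 205 204]
 [192 199 198 198 204 192 144  98
[... 542 characters left out ...]
231 207 191 194 196 201]
 [220 215 219 222 220 223 228 174 123  87 130 209 226 203 189 193 194 193]
 [220 217 219 220 220 224 229 176 120  89 145 182 186 181 181 185 183 184]
 [215 220 223 221 219 225 233 167 108  91 140 171 173 170 175 174 173 167]
 [201 219 222 221 221 226 227 150  99  96 159 174 171 173 173 178 176 171]
 [217 223 224 223 223 224 217 159 106 105 160 177 172 170 170 172 174 173]
 [208 223 219 209 222 224 215 195 143 129 161 169 173 175 173 171 170 172]
 [136 160 146 130 206 225 207 220 193 160 168 171 172 172 172 172 173 176]
 [ 80 102 122 136 208 228 208 222 230 189 166 165 168 169 167 172 171 169]
 [137 171 216 228 226 225 220 224 229 186 168 166 166 163 166 165 169 168]]
```

Emit:
{"name": "play_rows", "arguments": {"series": [[0,[-0.26,0.015,0],[0,0,0]],[0,[0,0,0.4],[0,0,0]],[0,[0,0,0.5],[0,0,0]],[0,[0,0,0.2],[0,0,0]],[0,[0,0,0],[0,0,0]],[0,[0,0,0],[0,0,0]]]}}

```text
t: 7.58
tool_pos: [0.5107, -0.2343, 0.1141]
tool_rot: [2.252, 2.188, 0.001]
contact_force: [0.0, -0.2, -0.5]
opening: 0.0087
grip_force: 58.8
```

```bash
python3 - <<'E'
from station import imaging
import cv2, numpy as np
i=imaging.get_image("scene"); np.savez("pics/scene2.npz",**i)
cv2.imwrite("pics/c2.png",cv2.resize(i["color"][225:285,275:335],None,fx=10,fy=10,interpolation=cv2.INTER_CUBIC))
E
python3 st.py .5099 -.233 .0646 88.35
```

```text
t 7.62 p [ 0.5108 -0.2344  0.1144] F [ 0.0569 -0.7384 -1.2051] op 0.0093 g 58.8 q6 -0.53
toolx yaw 88.34 z [ 0.0017 -0.001  -1.    ]
turn deg [ 0.0964  0.0555 -0.0125]
shift, tool axes mm [ 1.4439 -1.0656 49.7998] | in final axes [ 1.3959 -0.9815 49.8029]
```

View pics/c2.png

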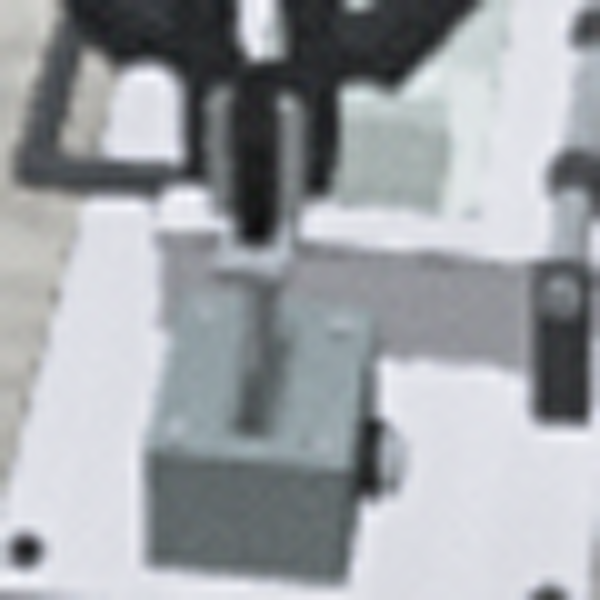

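The blade tip hangs just above the slot, at about (262,365), and the slot's near end is at (250,430). I'll check the sideways alignment numerically before lowering.

Run:
```python
from h import *
s=Cam(np.load("pics/scene2.npz"))
p=np.array([.5105,-.2340,.1142]); yv=np.array([.0288,.9996,0]); xv=np.array([.9996,-.0288,0])
pr=lambda q,dx,dy,dz: s.proj(q+[0,0,dz]+xv*dx+yv*dy).round(2)
print("shoulder bot corners L R front",pr(p,-.009,-.021,-.0126),pr(p,.009,-.021,-.0126))
print("blade z-30: FL FR BR",pr(p,-.0025,-.015,-.025),pr(p,.0025,-.015,-.025),pr(p,.0025,.015,-.025))
print("tip FL FR",pr(p,-.00175,-.012,-.0486),pr(p,.00175,-.012,-.0486))
q=np.array([.5099,-.2307,.052]); print("slot FL FR BL BR",[pr(q,a*.0045,b*.0185,0) for a,b in((-1,-1),(1,-1),(-1,1),(1,1))])
g=cv2.cvtColor(s.img,cv2.COLOR_BGR2GRAY); print("cols 294..308, rows 248.."); print(g[248:272,294:309])
```

```text
shoulder bot corners L R front [295.72 253.55] [303.24 254.25]
blade z-30: FL FR BR [298.86 256.07] [300.93 256.26] [302.76 248.09]
tip FL FR [299.44 262.61] [300.87 262.74]
slot FL FR BL BR [array([297.88, 267.54]), array([301.54, 267.89]), array([300.16, 257.42]), array([303.74, 257.75])]
cols 294..308, rows 248..
[[156 150 145 173 124  50  26  42 105 167 149 202 221 220 220]
 [136 127 134 172 146 111  89 100 142 177 131 134 144 162 166]
 [145 144 160 179 185 182 166 180 184 182 144 125 130 135 127]
 [150 153 160 173 174 169 173 179 179 155 145 149 151 149 148]
 [151 144 127 116 117 119 127 140 150 138 142 154 152 152 153]
 [150 147 142 129 130 116 105 106 107 126 146 149 151 150 151]
 [158 159 155 155 152 132 113  93 103 142 152 152 146 147 147]
 [164 168 163 158 158 137 114  97 115 148 156 153 156 154 152]
 [158 173 165 158 153 134 115  98 113 143 153 156 152 159 166]
 [155 156 156 155 155 139 117  94 117 137 143 155 156 160 174]
 [155 152 158 155 156 132 113  97 110 128 137 154 159 154 141]
 [155 155 156 155 149 128 118  96  98 107 135 154 157 159 152]
 [155 156 156 157 146 127 120  93  95 110 138 152 160 159 159]
 [160 156 155 157 144 126 115  96  95 122 147 155 154 155 158]
 [154 155 157 155 141 113  98  95  96 121 150 156 156 158 158]
 [159 157 156 154 140 103  90  93 105 126 155 162 159 158 156]
 [157 156 158 154 137  96  82  97 108 137 155 160 160 160 154]
 [162 157 158 146 133  93  85  96 118 137 154 159 156 158 161]
 [160 160 155 146 122  85  83 100 125 147 157 162 158 158 165]
 [157 156 160 141 109  81  80 101 129 150 158 158 158 162 163]
 [161 161 155 149 134 114 109 118 139 155 162 152 161 168 164]
 [161 159 158 159 161 159 164 157 158 162 159 147 164 176 166]
 [133 139 138 145 149 155 157 155 152 155 156 158 159 162 161]
 [103 102 100 107 101 105 111 113 118 123 126 134 140 144 153]]
```

Emit:
{"name": "play_rows", "arguments": {"series": [[0,[0,-0.016,0.1],[0,0,0]],[0,[0,0,0.12],[0,0,0]],[0,[0,0,0.12],[0,0,0]],[0,[0,0,0.12],[0,0,0]],[0,[0,0,0],[0,0,0]]]}}

```text
t: 8.25
tool_pos: [0.5089, -0.2337, 0.0893]
tool_rot: [-2.252, -2.188, 0.001]
contact_force: [-0.4, -0.2, -0.7]
opening: 0.0089
grip_force: 58.8
```

```bash
python3 st.py .5099 -.233 .0646 88.35
```

```text
t 8.25 p [ 0.5089 -0.2337  0.0893] F [-0.379  -0.2329 -0.7075] op 0.0089 g 58.8 q6 -0.53
toolx yaw 88.33 z [-0.0014  0.0009 -1.    ]
turn deg [-0.0799 -0.0492 -0.0185]
shift, tool axes mm [ 0.6968  1.0413 24.7422] | in final axes [ 0.7177  1.007  24.743 ]
```

Emit:
{"name": "play_rows", "arguments": {"series": [[0,[0,0,0.12],[0,0,0]],[0,[0,0,0.12],[0,0,0]],[0,[0,0,0.12],[0,0,0]],[0,[0,0,0.06],[0,0,0]],[0,[0,0,0],[0,0,0]],[0,[0,0,0],[0,0,0]]]}}

```text
t: 9.0
tool_pos: [0.5095, -0.2341, 0.0695]
tool_rot: [2.253, 2.189, 0.0]
contact_force: [-0.0, -0.8, -1.3]
opening: 0.009
grip_force: 58.8
```

Free so far. I'll lower the last 5 mm gently.

Emit:
{"name": "play_rows", "arguments": {"series": [[0,[0,0,0.04],[0,0,0]],[0,[0,0,0.04],[0,0,0]],[0,[0,0,0.02],[0,0,0]],[0,[0,0,0],[0,0,0]],[0,[0,0,0],[0,0,0]]]}}

```text
t: 9.62
tool_pos: [0.5094, -0.234, 0.0646]
tool_rot: [-2.253, -2.189, 0.0]
contact_force: [-1.9, 0.4, 3.1]
opening: 0.009
grip_force: 59.4
```

Emit:
{"name": "play_rows", "arguments": {"series": [[0,[0,0,0.02],[0,0,0]],[0,[0,0,0],[0,0,0]],[0,[0,0,0],[0,0,0]]]}}

```text
t: 10.0
tool_pos: [0.5094, -0.2341, 0.0646]
tool_rot: [-2.253, -2.189, 0.0]
contact_force: [-5.0, 2.3, 8.0]
opening: 0.0094
grip_force: 60.4
```

Emit:
{"name": "play_rows", "arguments": {"series": [[0.5,[0,0,0],[0,0,0]],[0.5,[0,0,0],[0,0,0]],[0.5,[0,0,0],[0,0,0]],[0.5,[0,0,-0.2],[0,0,0]],[0.5,[0,0,-0.6],[0,0,0]],[0.5,[0,0,-1],[0,0,0]],[0.5,[0,0,0],[0,0,0]],[0.5,[0,0,0],[0,0,0]]]}}

```text
t: 11.0
tool_pos: [0.5094, -0.2341, 0.1537]
tool_rot: [2.253, 2.188, 0.0]
contact_force: [-0.4, -0.7, -0.1]
opening: 0.043
grip_force: 0.0
```

```bash
python3 - <<'E'
from station import imaging
import cv2, numpy as np
i=imaging.get_image("scene"); np.savez("pics/scene3.npz",**i)
cv2.imwrite("pics/c3.png",cv2.resize(i["color"][210:290,265:345],None,fx=7.5,fy=7.5,interpolation=cv2.INTER_CUBIC))
E
python3 st.py .444 -.123 .13 88.35
```

```text
t 11.05 p [ 0.5088 -0.2337  0.1525] F [-0.876  -0.1441  0.1055] op 0.0425 g 0.0 q6 -0.53
toolx yaw 88.34 z [-0.0012  0.0008 -1.    ]
turn deg [-0.0705 -0.044  -0.0134]
shift, tool axes mm [108.733  -67.9815  22.6423] | in final axes [108.7662 -67.9839  22.4752]
```

View pics/c3.png

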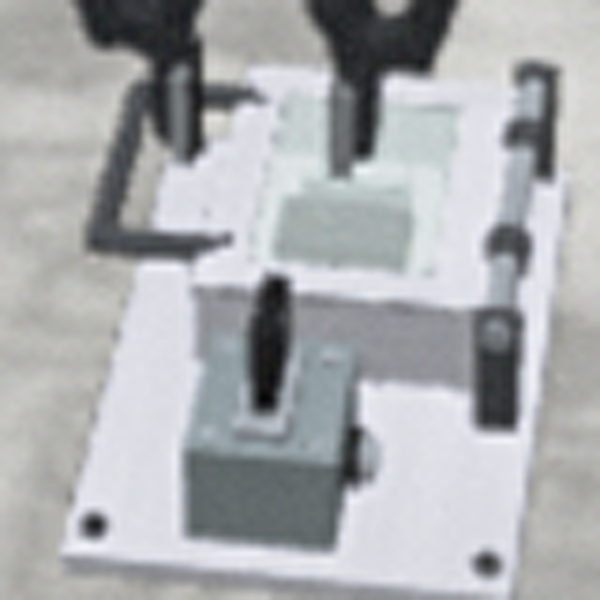

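The key is home: its shoulder lies flat on the block at crop (265,420) and the grip is upright. The guard bar is free, from (135,90) to (95,240). Next I move over it.

Emit:
{"name": "play_rows", "arguments": {"series": [[0.33,[0.5,-0.3,0],[0,0,0]],[0.33,[0.7,-0.5,0],[0,0,0]],[0.33,[0.7,-0.4,0],[0,0,0]],[0.33,[0.3,-0.17,0.2],[0,0,0]],[0.33,[0,0,0.6],[0,0,0]],[0.33,[0,0,0.5],[0,0,0]],[0.33,[0,0,0],[0,0,0]],[0.33,[0,0,0],[0,0,0]]]}}

```text
t: 12.05
tool_pos: [0.4443, -0.1224, 0.0885]
tool_rot: [-2.254, -2.189, 0.0]
contact_force: [-0.2, -0.6, 0.3]
opening: 0.0285
grip_force: 0.0
```

```bash
python3 - <<'E'
from station import imaging
import cv2, numpy as np
i=imaging.get_image("scene"); np.savez("pics/scene4.npz",**i)
cv2.imwrite("pics/c4.png",cv2.resize(i["color"][200:260,265:325],None,fx=10,fy=10,interpolation=cv2.INTER_CUBIC))
E
python3 st.py .4435 -.122 .039 88.35
```

```text
t 12.1 p [ 0.4448 -0.1225  0.0891] F [ 0.5392 -0.672   0.2171] op 0.0282 g 0.0 q6 -0.4
toolx yaw 88.32 z [ 0.0012 -0.0006 -1.    ]
turn deg [ 0.0687  0.0321 -0.0258]
shift, tool axes mm [ 0.5323 -1.3771 50.1335] | in final axes [ 0.5048 -1.3168 50.1354]
```

View pics/c4.png

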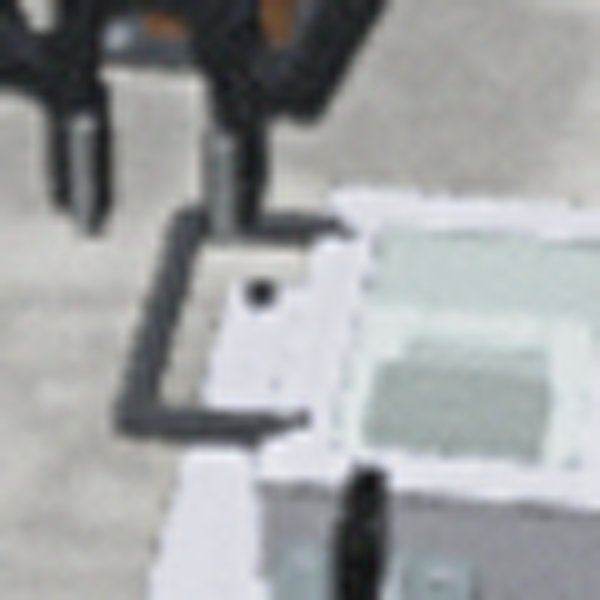

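The open finger tips are at (95,230) and (225,235), straddling the bar's line, whose middle is at about (160,320). I'll lower and close on it.

Emit:
{"name": "play_rows", "arguments": {"series": [[0.33,[0,-0.015,0.3],[0,0,0]],[0.33,[0,0,0.3],[0,0,0]],[0.33,[0,0,0.2],[0,0,0]],[0.33,[0,0,0.2],[0,0,0]],[0.33,[0,0,0],[0,0,0]],[0.33,[0,0,0],[0,0,0]]]}}

```text
t: 12.85
tool_pos: [0.4436, -0.1222, 0.0385]
tool_rot: [2.253, 2.189, 0.0]
contact_force: [0.2, 0.3, 0.3]
opening: 0.0278
grip_force: 0.0
```

Emit:
{"name": "play_rows", "arguments": {"series": [[0.2,[0,0,0],[0,0,0]],[0.1,[0,0,0],[0,0,0]],[0,[0,0,0],[0,0,0]],[0,[0,0,0],[0,0,0]],[0,[0,0,0],[0,0,0]],[0,[0,0,0],[0,0,0]]], "force": 40}}

```text
t: 13.6
tool_pos: [0.443, -0.1222, 0.0384]
tool_rot: [-2.253, -2.189, 0.001]
contact_force: [-5.3, -1.5, 4.4]
opening: 0.0085
grip_force: 39.2
```

```bash
python3 st.py .4435 -.122 .039 88.35
```

```text
t 13.6 p [ 0.443  -0.1222  0.0384] F [-5.2979 -1.4522  4.3554] op 0.0085 g 39.2 q6 -0.4
toolx yaw 88.34 z [-0.0009 -0.0002 -1.    ]
turn deg [-0.0526  0.0146 -0.0063]
shift, tool axes mm [ 0.1935  0.452  -0.5983] | in final axes [ 0.1936  0.4525 -0.5979]
```

Emit:
{"name": "play_rows", "arguments": {"series": [[0,[0,0.009,-0.22],[0,0,0]],[0,[0,0.026,-0.218],[0,0,0]],[0,[0,0.043,-0.216],[0,0,0]],[0,[0,0.06,-0.212],[0,0,0]],[0,[0,0,0],[0,0,0]]]}}

```text
t: 14.22
tool_pos: [0.4494, -0.1223, 0.0823]
tool_rot: [-2.252, -2.188, 0.003]
contact_force: [-6.0, -3.4, -1.9]
opening: 0.0081
grip_force: 39.1
```

Emit:
{"name": "play_rows", "arguments": {"series": [[0,[0,0.076,-0.206],[0,0,0]],[0,[0,0.092,-0.2],[0,0,0]],[0,[0,0.107,-0.192],[0,0,0]],[0,[0,0.122,-0.183],[0,0,0]],[0,[0,0,0],[0,0,0]]]}}

```text
t: 14.85
tool_pos: [0.4682, -0.1228, 0.1219]
tool_rot: [-2.25, -2.186, 0.007]
contact_force: [-13.7, -1.9, 5.0]
opening: 0.0085
grip_force: 39.2
```

Emit:
{"name": "play_rows", "arguments": {"series": [[0,[0,0.136,-0.173],[0,0,0]],[0,[0,0.149,-0.161],[0,0,0]],[0,[0,0,0],[0,0,0]],[0,[0,0,0],[0,0,0]]]}}

```text
t: 15.35
tool_pos: [0.4817, -0.1232, 0.139]
tool_rot: [-2.249, -2.185, 0.009]
contact_force: [-17.0, -1.5, 10.3]
opening: 0.0083
grip_force: 39.5
```

```bash
python3 - <<'E'
from station import imaging
import cv2, numpy as np
i=imaging.get_image("scene"); np.savez("pics/scene5.npz",**i)
cv2.imwrite("pics/c5.png",cv2.resize(i["color"][190:290,260:360],None,fx=6,fy=6,interpolation=cv2.INTER_CUBIC))
E
python3 st.py .484 -.122 .138 88.35
```

```text
t 15.4 p [ 0.4816 -0.1232  0.139 ] F [-17.4117  -1.7604  10.0733] op 0.0078 g 39.5 q6 -0.37
toolx yaw 88.36 z [-0.0085  0.0002 -1.    ]
turn deg [-0.4882  0.0033  0.0057]
shift, tool axes mm [1.3059 2.3589 0.9361] | in final axes [1.306  2.3507 0.9562]
```

View pics/c5.png

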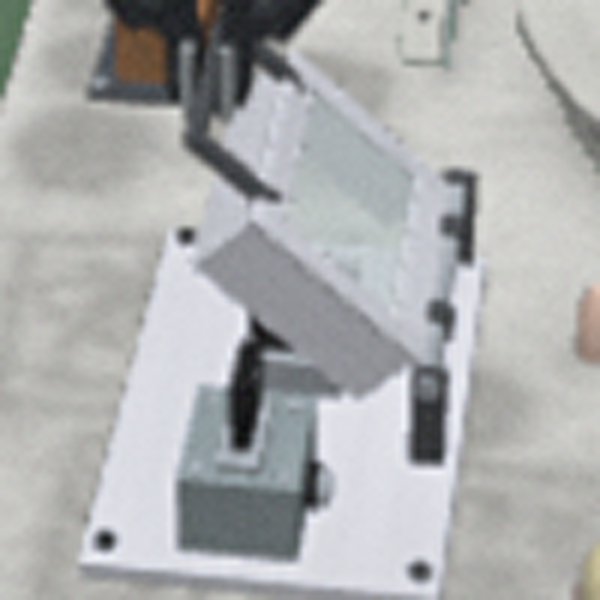

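The guard is raised with the gripper on the bar at (205,110), and the key is still seated at (243,455). I'll measure the angle from the upper edge of the guard's near side wall, using the shut picture as reference.

```bash
cat > ang.py <<'E'
from h import *
import sys
th=np.radians(-1.65); xv=np.array([np.cos(th),np.sin(th),0]); yv=np.array([-np.sin(th),np.cos(th),0]); H=np.array([.5825,-.1260,.056])
def edge(f,a,b,fz,off,yoff=-.061):
    c=Cam(np.load(f)); g=cv2.GaussianBlur(cv2.cvtColor(c.img,cv2.COLOR_BGR2GRAY),(0,0),.6).astype(np.float32)
    a=(np.array(a)+.5)/fz-.5+off; b=(np.array(b)+.5)/fz-.5+off; d=(b-a)/np.linalg.norm(b-a); n=np.array([-d[1],d[0]])
    P=[]
    s=np.arange(-3,3.01,.1)
    for k in np.linspace(.12,.88,40):
        q=a+k*(b-a)+s[:,None]*n
        v=cv2.remap(g,q[:,0].astype(np.float32)[None],q[:,1].astype(np.float32)[None],cv2.INTER_LINEAR)[0]
        dv=np.gradient(v); i=dv.argmin()
        if dv[i]<-1 and 2<i<len(s)-3: P.append(q[i])
    P=np.array(P,np.float32); vx,vy,x0,y0=cv2.fitLine(P,cv2.DIST_HUBER,0,.01,.01).ravel()
    res=(P-[x0,y0])@np.array([-vy,vx])
    X=[]
    for t in(-8,8):
        r=c.ray((x0+t*vx,y0+t*vy)); o=c.o-H; w=o+r*((yoff-o@yv)/(r@yv)); X.append((w@xv,w[2]))
    (x1,z1),(x2,z2)=X
    print(f,len(P),"rms",res.std().round(2),"angle",np.degrees(np.arctan2(z1-z2,x2-x1)).round(2),np.round(X,4).tolist())
if __name__=="__main__":
    edge("pics/scene3.npz",(193,288),(480,312),7.5,(265,210))
    for f in sys.argv[1:] or ["pics/scene5.npz"]: edge(f,(250,222),(420,360),6,(260,190))
E
python3 ang.py
```

```text
pics/scene3.npz 40 rms 0.54 angle 2.8 [[-0.0715, 0.0045], [-0.0311, 0.0025]]
pics/scene5.npz 40 rms 0.25 angle 43.7 [[-0.0527, 0.0531], [-0.0218, 0.0235]]
```

Run:
```python
from ang import *
edge("pics/scene0.npz",(190,384),(358,397),4.6,(250,165))
for a,b in(((250,222),(420,360)),((255,228),(415,355))): edge("pics/scene5.npz",a,b,6,(260,190))
```

```text
pics/scene0.npz 40 rms 0.3 angle 0.15 [[-0.0822, 0.0031], [-0.0416, 0.003]]
pics/scene5.npz 40 rms 0.25 angle 43.7 [[-0.0527, 0.0531], [-0.0218, 0.0235]]
pics/scene5.npz 40 rms 0.22 angle 43.53 [[-0.0524, 0.0533], [-0.0214, 0.0239]]
```

Emit:
{"name": "play_rows", "arguments": {"series": [[0,[0,0.03,-0.022],[0,0,0]],[0,[0,0.03,-0.022],[0,0,0]],[0,[0,0,0],[0,0,0]],[0,[0,0,0],[0,0,0]],[0,[0,0,0],[0,0,0]]]}}

```text
t: 16.02
tool_pos: [0.4842, -0.1233, 0.1417]
tool_rot: [-2.248, -2.184, 0.011]
contact_force: [-20.5, -0.5, 14.0]
opening: 0.0084
grip_force: 39.7
```

```bash
cat > snap.py <<'E'
from ang import *
from station import imaging
from st import show
import sys
for k in range(3):
    f=f"pics/{sys.argv[1]}_{k}.npz"; np.savez(f,**imaging.get_image("scene")); edge(f,(250,219),(425,360),6,(260,190))
show([.484,-.122,.138],88.35)
E
python3 snap.py a
```

```text
pics/a_0.npz 40 rms 0.2 angle 45.47 [[-0.0519, 0.0553], [-0.0217, 0.0247]]
pics/a_1.npz 40 rms 0.23 angle 45.4 [[-0.0512, 0.0546], [-0.021, 0.024]]
pics/a_2.npz 40 rms 0.23 angle 45.42 [[-0.0491, 0.0526], [-0.0188, 0.0219]]
t 16.18 p [ 0.4842 -0.1233  0.1417] F [-19.8261  -0.6774  14.055 ] op 0.0082 g 39.7 q6 -0.37
toolx yaw 88.36 z [-0.0097  0.0003 -1.    ]
turn deg [-0.5561  0.0001  0.007 ]
shift, tool axes mm [ 1.2754 -0.2045  3.7261] | in final axes [ 1.2754 -0.2408  3.7239]
```

Emit:
{"name": "play_rows", "arguments": {"series": [[0,[0,0,0],[0,0,0]],[0,[0,0,0],[0,0,0]],[0,[0,0,0],[0,0,0]],[0,[0,0,0],[0,0,0]],[0,[0,0,0],[0,0,0]],[0,[0,0,0],[0,0,0]],[0,[0,0,0],[0,0,0]],[0,[0,0,0],[0,0,0]]]}}

```text
t: 17.18
tool_pos: [0.4842, -0.1233, 0.1417]
tool_rot: [-2.248, -2.184, 0.011]
contact_force: [-19.8, -0.7, 14.0]
opening: 0.0079
grip_force: 39.7
```

```bash
python3 snap.py b
python3 - <<'E'
import cv2,numpy as np
cv2.imwrite("pics/c6.png",cv2.resize(np.load("pics/b_2.npz")["color"][180:290,260:370],None,fx=5,fy=5,interpolation=cv2.INTER_CUBIC))
E
```

```text
pics/b_0.npz 40 rms 0.22 angle 44.72 [[-0.0487, 0.0518], [-0.0182, 0.0215]]
pics/b_1.npz 40 rms 0.23 angle 45.18 [[-0.0518, 0.0551], [-0.0215, 0.0246]]
pics/b_2.npz 40 rms 0.22 angle 45.02 [[-0.053, 0.056], [-0.0226, 0.0257]]
t 17.32 p [ 0.4842 -0.1233  0.1417] F [-19.5508   0.4897  13.541 ] op 0.0083 g 39.7 q6 -0.37
toolx yaw 88.35 z [-0.0097  0.0003 -1.    ]
turn deg [-0.5562  0.0009  0.0015]
shift, tool axes mm [ 1.3265 -0.1926  3.723 ] | in final axes [ 1.3264 -0.2287  3.721 ]
```

View pics/c6.png

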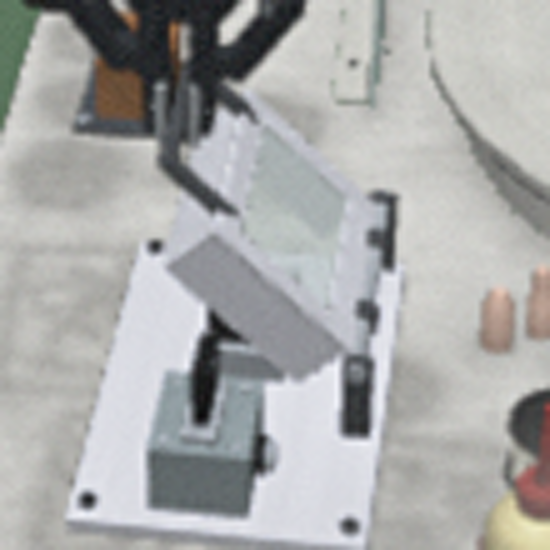

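The guard is held steady: six readings average about 45.2°, less the 0.15° shut reading, so about 45°. The gripper is on the bar at (180,120) and the key is home at (200,430). Handing in.

```bash
python3 -c "
from station import ctrl
print(ctrl.finish_job())"
```

```text
the job is handed in; nothing more can be done
None
```

I handed the job in with the key fully home and upright in the interlock socket, and the gripper holding the guard steady at about 45° as measured by camera. It took about 17 s of the 58 s allowed, and the other things on the bench were left alone.

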